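Hook the scraper spring back on the dough sheeter

ROBOT

A 7-joint arm with a two-finger parallel gripper is mounted at the origin on the work surface. World frame = base frame: x ahead of the robot, y to its left, z up, the work surface at z = 0. Lengths are in mm, angles in rad, forces in N, time in s.
With the tool pointing down it reaches from about 400 to 875 mm from the base axis. Payload 4.4 kg.
Tool frame: the origin (TCP) lies midway between the tips of the shut fingers; the grasp point (between the pads) lies 19 mm behind it (ctrl.pinch_z is the distance from the TCP to the grasp point, in mm); z points along the fingers, y is the line along which they close (so a half turn about z gives the same grasp; the last joint's range is limited). The gripper opens to 85 mm and grips with 20 to 120 N. Pads are 22 mm wide; open, the fingers measure 114 mm over their backs; the gripper's body (76 mm by 85 mm) begins 54 mm behind the grasp point. The pads swing forward as they close: fully open they stand 13 mm farther back than shut.
Start: joints at [-1.343, 0.628, 0.038, 1.517, -0.027, 0.996, -0.02], TCP at [188.21, 622.169, 231.313] pointing down, gripper open.
Joint ranges: [-3.06, 3.06], [-0.37, 2.12], [-1.25, 1.32], [0.18, 2.47], [-1.1, 4.24], [0.23, 1.98], [-2.94, 2.94]. Speed limits (rad/s): [2.57, 2.57, 3.14, 3.14, 3.14, 3.14, 3.14].

INTERFACE

Orientations are given as [roll, pitch, yaw] about the fixed x, y, z axes, in that order (R = Rz(yaw) Ry(pitch) Rx(roll)).
In Python, from cell import read_state, cams, order, ctrl gives the robot as it stands.
- The arm moves only by the tool move_arm, never from a script. Its argument "targets" is text: rows parted by semicolons, each of 7 numbers parted by spaces: the gripper's target within -1 to 1 (fully open at 1, half-way at 0, shut at -1), then the shift along the tool's x, y, z in cm, then the turn, a rotation vector about the tool's x, y, z in degrees. A call has 1 to 5 rows; each row shifts and turns the commanded pose from where the row before left it, along the tool's axes as they then stand; what a row does not reach is not made up. A row lasts 1/12 s, in which the tool goes at most 41.7 mm and 7.16 degrees, less where a joint would pass 70% of its speed; a pose out of reach is approached as far as the arm can. A call with a gripper value outside its range is refused whole. The fingers move at their own pace and stop on an object; the grip force is fixed at half the most. Time passes only in rows, so rows that do not move let the fingers close. It gives the time, the measured TCP pose, the force, the opening and the grip force at its end, in the units of the state.
- read_state(): the state, without advancing time (a new reading comes with each control period).
- cams.get_image(name): name is "side" or "top" or "wrist"; returns a dict with "color" (420x560x3 uint8, red, green, blue), "fovy" (degrees; the focal length in pixels is half the picture's height over the tangent of half this angle, whatever the lens; pixels are square), "cx", "cy" (the principal point, pixels), "rvec" (rotation vector, rad) and "tvec" (3), from world to camera coordinates, as OpenCV has them. Camera axes: x right, y down, z forward; pixel columns grow to the right and rows downward; lengths in mm; the calibration is good to about 2 mm. A picture is of the moment at which its call begins. There is no depth.
- order.finish_job(): hands the job in; it is judged then, once.
The state is a dict: "clock": time; "qpos": joint angles; "qd": joint speeds; "tau": joint torques, N m; "eef_pos": TCP position; "tool_rot": TCP orientation; "force": force on the tool from outside, world axes, zero at the start; "torque": the same for the moment, N m; "width": finger opening in mm; "gripper_force": force on a finger pad.
Only numpy, scipy, OpenCV 4.12 (cv2) and the standard library are available. Lean on these libraries where they do the work, as an engineer would, in place of code of your own. Each camera call takes 0.05 s, during which the arm holds its last target. There are 200 camera calls.

TASK

The scraper spring of the dough sheeter was unhooked for cleaning: take the red T-handled spring puller from its stand, put its steel prong through the red pull eye at the spring's free end, stretch the spring past the brass anchor post under the clear guard, swing it in and ease it back so that the post holds the hook. Then hang the puller back in its stand as it was. Do not touch the spring with the fingers, never stretch it by more than 85 mm, and leave the other things on the table undisturbed.

Things in the scene. Friction and masses are not known exactly. Their poses are not given: they have to be found in the camera images.
- puller: Spring puller, 0.3 kg, a T: red handle bar 130 x 16 x 24 mm (its x, y, z; flat sides 16 mm apart, to grip across y) with a straight steel prong, 9 mm diameter, from the middle of the bar down its -z to a 10 mm ball end. Origin: centre of the bar; z is up while it hangs in the stand. Either way round will do. A moderate grip (40 to 80 N) holds it best; a harder one makes it chatter.
- puller_tip (a point): Centre of the puller's ball end, 117 mm below the centre of the handle bar.
- puller_stand: Black stand, fixed, base 140 x 80 x 8 mm. Two uprights, 6 mm thick, 50 mm wide, at x = -50 and +50 mm, carry the handle bar (along the stand's x) on flat seats 132 mm above the table, between flared cheeks (19 mm apart at the seat, about 40 mm apart and 20 mm higher at the top). The 94 mm between the uprights is free for the fingers. Origin: on the table under its centre, z up.
- stand_seat (a point): Where the centre of the handle bar is when the puller hangs in the stand: 144 mm above the table, midway between the uprights.
- sheeter: White and steel dough sheeter, fixed; origin on the table under the pivot of the spring, z up. Its body, 350 mm high, lies from x = -260 to +100 mm and y = +75 to +375 mm. On its -y side a steel ledge, top 60 mm above the table, x = -250 to +40, y = -50 to +75 mm. The spring lies level, 100 mm above the table, on the pivot (a 12 mm pin, top at 115 mm).
- post_slot (a point): Middle of the slot in the ledge, 150 mm from the pivot along the sheeter's -x, 100 mm above the table. The brass anchor post, 8 mm diameter with a 15 mm head 108 to 114 mm above the table, is clamped in this slot anywhere within 13 mm either way along the sheeter's x (y = 0): the place differs each time and is not reported, it must be seen or felt.
- guard_edge (a point): Middle of the yellow edge strip of the clear guard plate above the post. Plate: sheeter x = -235 to -110 mm, from its body out to y = -24 mm (strip included), underside 160 mm, top 166 mm above the table. A prong held upright cannot reach the post line beneath it; leaned 30 to 45 degrees, handle out towards the sheeter's -y, it can.
- pull_eye (a point): Centre of the red pull eye at the spring's free end: a level ring, 22 mm inside diameter, 4 mm thick wire, 100 mm above the table, 136 mm from the pivot when the spring is slack. The prong goes down through it (40 mm of free space beneath).
- hook_end: The spring's free end: rigid 4 mm wire in one level plane with the eye, moving out with the stretch. Origin at the pivot when slack; x along the spring to the eye, y away from the sheeter. Centre line: neck on the axis to x = 80 mm, shank at y = +9 mm from 88 to 116, V bend with apex at 122 on the axis, return tip at y = -9 mm from 116 back to 108; the eye at 136.
- hook_mouth (a point): Middle of the hook's mouth, at hook_end x = 95 mm, on its axis. The hook is open on its y- side (towards the sheeter): swung inwards, the post comes in between neck and return tip, up to the shank, if it stands at hook_end x = 87 to 103 mm; otherwise it strikes the neck or the tip. Easing back then lets it slide into the V, where it rests at x = 115 mm.
- spring_arm (a joint): Swing of the spring about its pivot, rad: 0 when it points along the sheeter's -x, straight over the post line; positive when swung outwards, away from the sheeter (towards the sheeter's -y). Turns almost freely, stops at -0.05 and 0.8.
- spring_stretch (a joint): Stretch of the spring, m: 0 slack, pulls back with 0.9 N + 90 N per metre of stretch. With the hook home on the post it reads about 0.022 to 0.048, depending on where the post is clamped; some 20 mm more is needed to pass the tip round the post. More than 0.085 spoils the spring.
- nozzle: Steel piping nozzle, cone 32 mm diameter, 45 mm high, standing on its wide end; bystander. Origin: centre of its underside.
- bench_scraper: Bench scraper lying on the table, 140 x 97 x 16 mm, steel blade, white grip; bystander. Origin: centre of its underside.
- wing_nut: Brass wing nut, 36 mm wide, 13 mm high, on the sheeter's ledge near the pivot; bystander. Origin: centre of its underside.
- jam_jar: Jar, 72 mm diameter, 100 mm high, yellow cap; bystander. Origin: centre of its underside.

How it is judged (in metres and radians):
On the way, in this order (a step that is already met when the one before it is completed fails the run):
1. the spring is stretched by the puller (value of joint spring_stretch above 0.02 m and contact force between puller and hook_end above 1 N), for 0.1 s.
2. the hook is held by the post and the puller is out of the eye (value of joint spring_stretch above 0.018 m and value of joint spring_arm below 0.04 rad and distance between puller_tip and pull_eye above 0.04 m and contact force between puller and hook_end below 0.2 N), for 0.2 s.
At the end, for the whole second after the job is handed in: The spring stays stretched by itself, 18 to 54 mm, within 0.04 rad of the post line (so the post holds the hook), and the puller hangs still in its stand, the centre of its bar within 15 mm of the seat point, upright within 7 degrees (value of joint spring_stretch between 0.018 and 0.054 m and value of joint spring_arm between -0.04 and 0.04 rad and distance between puller and stand_seat below 0.015 m and angle between puller's own z axis and vertical below 0.12 rad and linear speed of puller below 0.02 m/s); the robot touches nothing.
It fails at once if the fingers touch the spring or its hook end (contact force between the fingers and hook_end above 0.5 N).
It fails at once if the spring is stretched by more than 85 mm (value of joint spring_stretch above 0.085 m).
It fails at once if a bystander is disturbed (moved 20 mm) (distance of any of nozzle, bench_scraper, wing_nut, jam_jar from where it was at the start of the episode above 0.02 m).
It also fails if it takes over 58 s, if anything falls off the work surface, if the arm or the gripper's body presses on something with over 40 N, if the wrist force passes 120 N, or if a joint passes its speed limit or range.

## Working session

There is one attempt and no reset: what is moved stays moved. The work goes in short steps, Python scripts to look and compute and a tool call to move; the robot and the scene stay as the last step left them, time stands still between calls to the robot, and variables do not carry over. Pictures are saved under pics/ and viewed, at most 10 in all, crops included, and the job is handed in when it is done.

Besides the shell and the picture viewer there is one more tool, called after "Emit:" as a command line: name --argument value ..., lists and objects as JSON in quotes. move_arm: Moves the arm, as the interface text tells. Its arguments: {"type":"object","properties":{"targets":{"type":"string"}},"required":["targets"]}

```bash
ls; mkdir -p pics
python3 - <<'E'
from cell import read_state, cams, order, ctrl
import cv2, pickle
print(read_state(), ctrl.pinch_z)
d={}
for n in ("side","top","wrist"):
    i=cams.get_image(n); d[n]=i
    print(n,i["fovy"],i["cx"],i["cy"],i["rvec"],i["tvec"])
    cv2.imwrite(f"pics/{n}0.png",i["color"][:,:,::-1])
pickle.dump(d,open("i0.pkl","wb"))
E
```

```text
pics
{'clock': 0.0, 'qpos': array([-1.34278742,  0.62935919,  0.03843167,  1.51836416, -0.02698621,
        0.99627294, -0.01998673]), 'qd': array([-0.00108204,  0.00051817,  0.00126494,  0.00123316,  0.00021269,
       -0.00098886,  0.00327469]), 'tau': array([ 3.04710147e-04, -5.63401723e+01,  1.22659508e+00, -1.93440878e+01,
        1.11251447e-02,  1.03376553e-02, -1.25364870e-06]), 'eef_pos': array([188.03191194, 621.56564827, 230.38164968]), 'tool_rot': array([-3.13970703e+00,  3.08594071e-05,  2.84781296e+00]), 'force': array([-0.33876751, -0.56863236,  0.26514729]), 'torque': array([ 0.00970788, -0.03774318, -0.03354981]), 'gripper_force': 0.0, 'width': 85.37275474870066} 18.700000000000003
side 42.710644355874656 283.6627446639664 212.33833166608656 [ 2.42247801 -0.35712335  0.15166048] [-537.28823196  131.22334001 1055.00741296]
top 53.042890714367736 279.54173724408867 201.857483492765 [ 2.14378585 -2.1435087   0.21583874] [-112.11317027  552.93262358 1024.30253996]
wrist 67.95140668475368 276.52761511247684 212.47341470712294 [-2.31155301 -1.71613032 -0.26741468] [-648.89225741  -39.43404392  380.21044859]
```

View pics/side0.png

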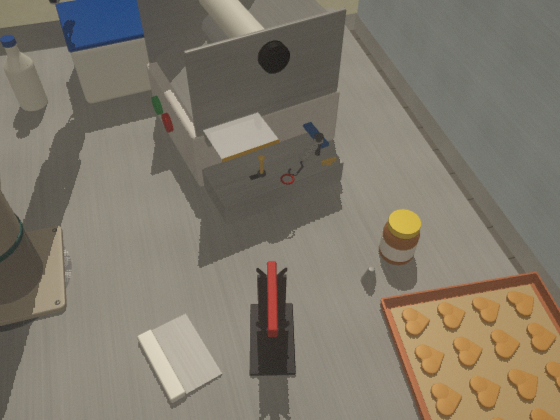

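View pics/top0.png

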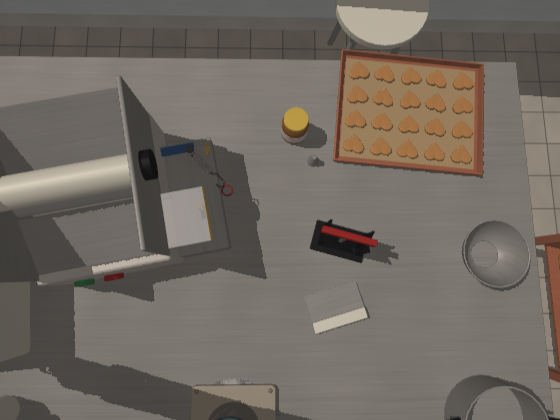

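The side view shows the red bar at (272,298) in its black stand, the sheeter's ledge with the orange-edged guard at (243,145), the brass post at (262,168), the red eye at (288,179), the jar at (402,238), the nozzle at (371,274) and the scraper at (180,357). In the top view the bar is at (349,237), the eye at (227,190) and the guard strip at (208,213). Next I'll enlarge the key regions.

```bash
cat > h.py <<'E'
import cv2, numpy as np
from scipy.spatial.transform import Rotation as Ro
def KP(i):
    f=i["color"].shape[0]/2/np.tan(np.radians(i["fovy"])/2)
    K=np.array([[f,0,i["cx"]],[0,f,i["cy"]],[0,0,1]])
    return K,cv2.Rodrigues(np.array(i["rvec"]))[0],np.array(i["tvec"]).ravel()
def proj(i,P):
    K,R,t=KP(i); q=(np.atleast_2d(P)@R.T+t)@K.T
    return q[:,:2]/q[:,2:]
def atz(i,uv,z):
    K,R,t=KP(i); c=-R.T@t; d=R.T@np.linalg.inv(K)@np.array([*uv,1.])
    return c+d*(z-c[2])/d[2]
def tri(pairs):
    A=np.zeros((3,3));b=np.zeros(3)
    for i,uv in pairs:
        K,R,t=KP(i); c=-R.T@t; d=R.T@np.linalg.inv(K)@np.array([*uv,1.]); d/=np.linalg.norm(d)
        M=np.eye(3)-np.outer(d,d); A+=M;b+=M@c
    return np.linalg.solve(A,b)
E
python3 - <<'E'
import pickle
from h import *
d=pickle.load(open("i0.pkl","rb"))
s,t=d["side"],d["top"]
for n in (s,t): print(proj(n,[[0,0,0],[200,0,0],[0,200,0],[188,622,231]]).round())
print("bar",tri([(s,(272,298)),(t,(349,237))]))
print("eye",tri([(s,(288,179)),(t,(227,190))]), atz(s,(288,179),100),atz(t,(227,190),100))
def crop(i,x,y,w,h,k): return cv2.resize(i["color"][y:y+h,x:x+w,::-1],None,fx=k,fy=k,interpolation=cv2.INTER_CUBIC)
a=crop(s,195,105,160,120,5); b=crop(t,150,130,120,150,4)
cv2.imwrite("pics/c1.png",a); 
b=crop(t,150,130,110,150,4); c=crop(t,300,210,90,60,4)
im=np.zeros((600,800,3),np.uint8); im[:600,:440]=b; im[:240,440:800]=c
c2=crop(s,240,255,60,90,4)[:360]; im[240:600,440:680]=c2
cv2.imwrite("pics/c2.png",im)
E
```

```text
[[ 10. 279.]
 [114. 256.]
 [ 12. 205.]
 [ 61.  -1.]]
[[233. 429.]
 [235. 343.]
 [151. 430.]
 [-98. 371.]]
bar [ 456.0065752  -269.50831987  142.36546275]
eye [574.35160275  17.2997733   98.2112977 ] [574.72608999  15.72539816 100.        ] [573.08359531  17.21759942 100.        ]
```

View pics/c1.png

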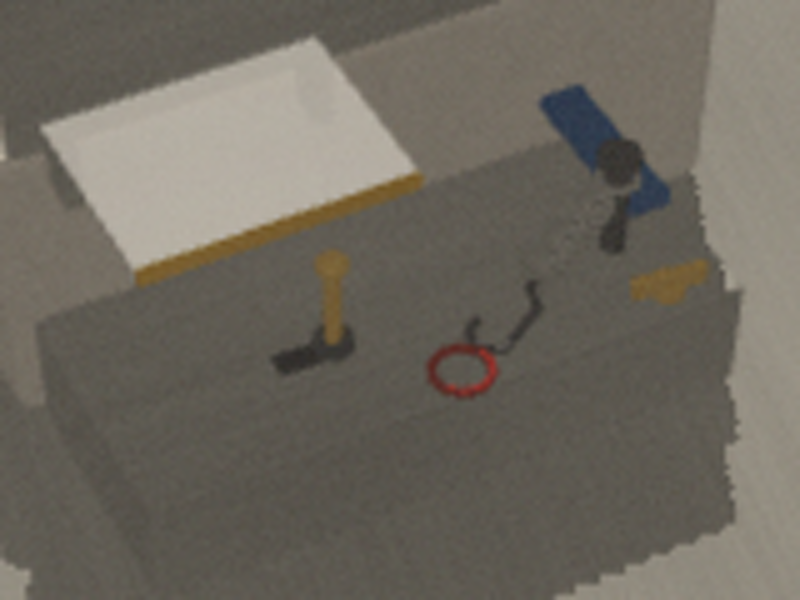

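View pics/c2.png

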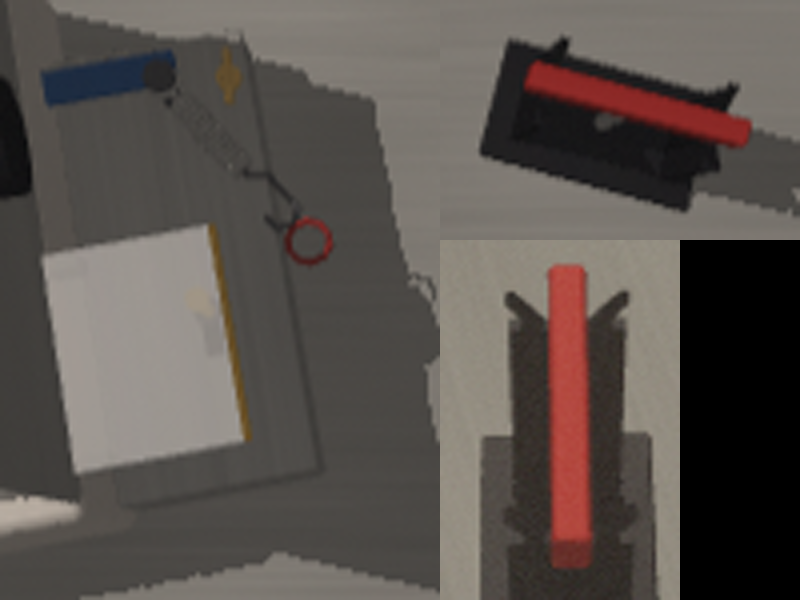

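The crops show the post head at side crop (333,258), the eye ring at (463,371), the guard corners, the pivot pin at (620,160) and the bar ends. I'll fit the poses from these.

```bash
cat > fit.py <<'E'
import pickle
from h import *
from scipy.optimize import least_squares
d=pickle.load(open("i0.pkl","rb")); s,t=d["side"],d["top"]
S=lambda X,Y:(195+X/5,105+Y/5); T=lambda X,Y:(150+X/4,130+Y/4)
obs=[(s,S(133,269),(-235,-24,166)),(s,S(421,173),(-110,-24,166)),(s,S(40,125),(-235,75,166)),(s,S(315,38),(-110,75,166)),
(t,T(217,225),(-110,-24,166)),(t,T(250,440),(-235,-24,166)),(t,T(42,256),(-110,75,166)),(t,T(76,472),(-235,75,166)),
(t,T(322,468),(-250,-50,60)),(t,T(245,40),(40,-50,60)),(s,S(620,153),(0,0,115)),(t,T(158,76),(0,0,115))]
def W(p,P): 
    c,q=np.cos(p[2]),np.sin(p[2]); P=np.atleast_2d(P).astype(float)
    return np.c_[p[0]+c*P[:,0]-q*P[:,1],p[1]+q*P[:,0]+c*P[:,1],P[:,2]]
def res(p): return np.concatenate([(proj(i,W(p,P))[0]-uv) for i,uv,P in obs])
if __name__=="__main__":
    r=least_squares(res,[680,100,0],loss="soft_l1"); p=r.x; print(p,np.degrees(p[2])); print(res(p).reshape(-1,2).round(1).tolist())
    ph=atz(s,S(333,258),114); print("post head",ph,"in sheeter",np.linalg.inv(np.c_[[np.cos(p[2]),np.sin(p[2])],[-np.sin(p[2]),np.cos(p[2])]])@(ph[:2]-p[:2]))
    for lab,i,uv in(("head through guard T",t,T(200,300)),("base",s,S(335,340))): print(lab,atz(i,uv,112 if i is t else 60))
    e=tri([(s,S(463,371)),(t,T(309,241))]); print("eye",e, atz(s,S(463,371),100),atz(t,T(309,241),100)); dd=e[:2]-p[:2]; print("len",np.linalg.norm(dd),"arm",np.degrees(np.arctan2(dd[1],dd[0])))
    s2=lambda X,Y:(240+(X-440)/4,255+(Y-240)/4); t2=lambda X,Y:(300+(X-440)/4,210+Y/4)
    # bar top end mids
    a=[atz(s,s2(567,267),156),atz(s,s2(571,542),156),atz(t,t2(532,73),156),atz(t,t2(746,132),156)]
    print(np.array(a).round(1)); 
    for u in (a[:2],a[2:]): v=u[1]-u[0]; print("mid",(u[0]+u[1])/2,np.linalg.norm(v),np.degrees(np.arctan2(v[1],v[0])))
    print("base corners",[atz(t,t2(*q),8).round() for q in((510,40),(482,155),(688,210))])
    for n,uv in(("jar",(403,222)),("noz",(371,270))): print(n,atz(s,uv,100 if n=="jar" else 45))
E
python3 fit.py
```

```text
[6.72791067e+02 1.07028006e+02 1.86688481e-01] 10.69646201939549
[[0.3, 1.5], [-0.2, 0.9], [-0.6, -0.1], [-0.5, -0.5], [-0.2, -0.4], [0.4, -0.1], [0.0, -0.4], [-0.5, 0.2], [-0.7, 0.4], [-0.3, -3.2], [-0.4, 0.2], [0.7, -0.5]]
post head [536.68387365  80.22992595 114.        ] in sheeter [-138.71611268   -1.07014051]
head through guard T [533.93082804  79.52912878 112.        ]
base [537.98403684  84.81099198  60.        ]
eye [573.46994129  16.66423666  98.5801029 ] [573.76786037  15.41517881 100.        ] [572.46518112  16.59938272 100.        ]
len 134.27694080543174 arm -137.70362964063185
[[ 474.1 -210.   156. ]
 [ 439.9 -332.6  156. ]
 [ 473.6 -207.9  156. ]
 [ 440.1 -329.1  156. ]]
mid [ 456.98661047 -271.28949374  156.        ] 127.33934672293103 -105.59609345270762
mid [ 456.84201317 -268.46412741  156.        ] 125.76282516982701 -105.46529418705646
base corners [array([ 512., -213.,    8.]), array([ 436., -194.,    8.]), array([ 401., -327.,    8.])]
jar [ 753.39194314 -155.20651688  100.        ]
noz [ 672.36930486 -208.20251222   45.        ]
```

Everything agrees with the given sizes: eye at z 98.6 and 134 mm from the pivot, post about 139 mm out, bar about 127 mm long. Results:
- Pivot at (673,107), yaw 10.7°.
- Spring swung out 31.6°.
- Stand seat at (457,-270), bar yaw 74.5°.

Next is a planner that prints the rows for a set of waypoints.

```bash
cat > plan.py <<'E'
import numpy as np
from scipy.spatial.transform import Rotation as Ro, Slerp
from cell import read_state
def down(yaw,lean=0,axis=None):
    """tool pointing down, tool x at yaw deg; optional lean (deg) about a world axis"""
    R=Ro.from_euler('xyz',[180,0,yaw],degrees=True)
    return Ro.from_rotvec(np.radians(lean)*np.array(axis))*R if axis is not None else R
def cur():
    s=read_state(); return np.array(s["eef_pos"]),Ro.from_euler('xyz',s["tool_rot"])
def plan(poses,g,vmax=38,wmax=6.8,nmin=1,start=None):
    """poses: list of (pos,Ro) or (pos,Ro,n)"""
    p,R=start or cur(); out=[]
    for q in poses:
        P,Q=q[0],q[1]; P=np.array(P,float)
        n=max(nmin,int(np.ceil(np.linalg.norm(P-p)/vmax)),int(np.ceil(np.degrees((R.inv()*Q).magnitude())/wmax)))
        if len(q)>2: n=max(n,q[2])
        sl=Slerp([0,1],Ro.concatenate([R,Q])); p0=p.copy()
        for k in range(1,n+1):
            a=k/n; tp=p0+(P-p0)*a; tR=sl([a])[0]
            sh=np.round(R.inv().apply(tp-p)/10,2); tu=np.round(np.degrees((R.inv()*tR).as_rotvec()),1)
            p=p+R.apply(sh*10); R=R*Ro.from_rotvec(np.radians(tu)); out.append([g,*sh,*tu])
    out=[" ".join("%g"%(v+0.) for v in r) for r in out]
    for k in range(0,len(out),5): print("; ".join(out[k:k+5]))
    return p,R
E
python3 - <<'E'
from plan import *
p,R=cur()
ps=[((p[0],p[1],480),R)]
az0=73.2; 
for k in range(1,27):
    a=k/26; az=np.radians(az0+(-30.5-az0)*a); r=649+(531-649)*min(1,a*2)
    ps.append(((r*np.cos(az),r*np.sin(az),480),down(163.2+(74.5-163.2)*a)))
plan(ps,1,vmax=41)
E
```

```text
1 0 0 -3.56 0 0 0; 1 0 -0.01 -3.57 0 0 0; 1 0 0 -3.56 0 0 0; 1 0 -0.01 -3.56 0 0 0; 1 0 0 -3.56 0 0 0
1 0 -0.01 -3.57 0 0 0; 1 0 0 -3.56 0 0 0; 1 -2.21 -0.56 0 0 0 1.7; 1 -2.22 -0.5 0 -0.1 0 1.7; 1 -2.19 -0.55 0 0 0 1.7
1 -2.21 -0.48 0 0 0 1.7; 1 -2.15 -0.57 0 0 0 1.7; 1 -2.17 -0.51 0 0 0 1.7; 1 -2.11 -0.59 0 0 0 1.7; 1 -2.13 -0.54 0 0 0 1.7
1 -2.08 -0.61 0 0 0 1.7; 1 -2.09 -0.55 0 0 0 1.7; 1 -2.04 -0.63 0 0 0 1.7; 1 -2.05 -0.57 0 0 0 1.7; 1 -2 -0.65 0 0 0 1.7
1 -2.02 -0.58 0 0 0 1.7; 1 -1.96 -0.67 0 0 0 1.7; 1 -1.99 -0.6 0 0 0 1.8; 1 -3.85 -1.36 0 0 0 3.4; 1 -3.77 -1.39 0 0 0 3.4
1 -3.7 -1.42 0 0 0 3.4; 1 -3.61 -1.45 0 0 0 3.4; 1 -3.55 -1.47 0 0 0 3.4; 1 -3.64 -0.61 0 0 0 3.4; 1 -3.64 -0.65 -0.01 0 0 3.4
1 -3.63 -0.68 0 0 0 3.5; 1 -3.63 -0.72 0 0 0 3.4; 1 -3.61 -0.76 0 0 0 3.4; 1 -3.61 -0.79 0 0 0 3.4; 1 -3.61 -0.82 0 0 0 3.4
1 -3.59 -0.87 0 0 0 3.4; 1 -3.58 -0.9 0 0 0 3.4; 1 -3.58 -0.94 0 0 0 3.4; 1 -3.56 -0.97 -0.01 0 0 3.4; 1 -3.56 -1.01 0 0 0 3.5
1 -3.54 -1.05 0 0 0 3.4
```

Emit:
move_arm --targets "1 0 0 -3.6 0 0 0; 1 0 0 -3.6 0 0 0; 1 0 0 -3.6 0 0 0; 1 0 0 -3.6 0 0 0; 1 0 0 -3.6 0 0 0"

```text
clock: 0.57
eef_pos: [188.1, 621.7, 412.9]
tool_rot: [-3.141, -0.0, 2.848]
force: [0.7, 2.0, 0.9]
width: 85.3
gripper_force: 0.0
```

Emit:
move_arm --targets "1 0 0 -3.6 0 0 0; 1 0 0 -3.6 0 0 0; 1 -4 -1.3 0 0 0 3.4; 1 -4 -1.3 0 0 0 3.4; 1 -4 -1.3 0 0 0 3.4"

```text
clock: 0.98
eef_pos: [287.2, 544.4, 483.3]
tool_rot: [3.141, 0.0, 2.669]
force: [0.5, 0.5, -0.3]
width: 85.2
gripper_force: 0.0
```

Emit:
move_arm --targets "1 -3.9 -1.3 0 0 0 3.4; 1 -3.9 -1.3 0 0 0 3.4; 1 -3.9 -1.3 0 0 0 3.4; 1 -3.9 -1.3 0 0 0 3.4; 1 -3.8 -1.3 0 0 0 3.4"

```text
clock: 1.4
eef_pos: [412.1, 381.5, 482.8]
tool_rot: [-3.141, 0.0, 2.369]
force: [0.2, 0.6, -0.2]
width: 85.7
gripper_force: 0.0
```

Direction is right; continuing the arc.

Emit:
move_arm --targets "1 -3.6 -1 0 0 0 3.4; 1 -3.6 -1 0 0 0 3.4; 1 -3.6 -1 0 0 0 3.4; 1 -3.6 -1 0 0 0 3.4; 1 -3.6 -1 0 0 0 3.4"

```text
clock: 1.82
eef_pos: [486.0, 211.2, 483.0]
tool_rot: [-3.141, 0.0, 2.073]
force: [0.6, -0.2, -0.1]
width: 85.4
gripper_force: 0.0
```

Emit:
move_arm --targets "1 -3.6 -0.7 0 0 0 3.4; 1 -3.6 -0.7 0 0 0 3.4; 1 -3.6 -0.7 0 0 0 3.4; 1 -3.6 -0.7 0 0 0 3.4; 1 -3.6 -0.7 0 0 0 3.4"

```text
clock: 2.23
eef_pos: [520.9, 32.0, 483.0]
tool_rot: [-3.141, 0.0, 1.777]
force: [0.7, -0.3, 0.4]
width: 85.3
gripper_force: 0.0
```

Run:
```python
from plan import *
print(read_state()["qpos"],cur()[0])
R=down(74.5)
plan([((457,-270,320),R)],1,vmax=41)
```

```text
[-0.46601935  0.27687872  0.49336811  1.43988322 -0.13057485  1.45780157
  0.23223438] [520.93438901  32.0137876  482.98007215]
1 -3.14 -1.38 1.81 0 0 3; 1 -3.21 -1.22 1.81 0 0 3.1; 1 -3.26 -1.04 1.81 0 0 3; 1 -3.32 -0.86 1.82 0 0 3; 1 -3.36 -0.7 1.81 0 0 3.1
1 -3.39 -0.51 1.81 0 0 3; 1 -3.42 -0.33 1.81 0 0 3; 1 -3.42 -0.15 1.81 0 0 3.1; 1 -3.43 0.03 1.81 0 0 3
```

Emit:
move_arm --targets "1 -3.1 -1.4 1.8 0 0 3; 1 -3.2 -1.2 1.8 0 0 3; 1 -3.3 -1 1.8 0 0 3; 1 -3.3 -0.9 1.8 0 0 3; 1 -3.4 -0.7 1.8 0 0 3"

```text
clock: 2.65
eef_pos: [485.1, -135.5, 392.5]
tool_rot: [3.141, -0.0, 1.516]
force: [0.0, 0.2, -0.2]
width: 85.4
gripper_force: 0.0
```

Emit:
move_arm --targets "1 -3.4 -0.5 1.8 0 0 3; 1 -3.4 -0.3 1.8 0 0 3; 1 -3.4 -0.1 1.8 0 0 3; 1 -2.8 0 1.8 0 0 2.5; 1 0 0 0 0 0 0"

```text
clock: 3.07
eef_pos: [456.0, -267.6, 318.5]
tool_rot: [-3.136, 0.004, 1.306]
force: [-1.0, 0.2, -0.3]
width: 85.2
gripper_force: 0.0
```

Run:
```python
from plan import *
from h import *
from cell import cams
import pickle
s=read_state();print(s["qpos"],s["eef_pos"],np.degrees(s["tool_rot"]))
i=cams.get_image("wrist"); pickle.dump(i,open("w1.pkl","wb")); im=i["color"][:,:,::-1].copy()
print(proj(i,[[457,-270,156],[474.4,-207.4,156],[439.6,-332.6,156],[457,-270,27]]))
m=cv2.inRange(cv2.cvtColor(i["color"],cv2.COLOR_RGB2HSV),(0,150,60),(8,255,255))+cv2.inRange(cv2.cvtColor(i["color"],cv2.COLOR_RGB2HSV),(172,150,60),(180,255,255))
n,l,st,c=cv2.connectedComponentsWithStats(m); k=1+np.argmax(st[1:,4]); r=cv2.minAreaRect(np.argwhere(l==k)[:,::-1].astype(np.float32)); print(st[k],c[k],r)
bp=cv2.boxPoints(r); print(bp, [atz(i,b,156).round(1) for b in bp], atz(i,r[0],156))
cv2.imwrite("pics/w1.png",im)
```

```text
[ 0.02871135  0.42184298  0.65368854  1.74251996 -0.28032679  1.07753793
  0.51063101] [ 455.96979654 -267.59017704  318.48073876] [-179.68249434    0.21185299   74.84502551]
[[279.4763951  195.14435064]
 [280.13674634 128.64721181]
 [278.89542669 253.64766561]
 [279.22366613 171.53088385]]
[ 270  127   19  126 2200] [278.65181818 187.245     ] ((279.0, 189.5), (125.0, 18.0), 90.0)
[[270. 127.]
 [288. 127.]
 [288. 252.]
 [270. 252.]] [array([ 465.5, -203.4,  156. ]), array([ 482. , -207.9,  156. ]), array([ 449.5, -333.2,  156. ]), array([ 430.9, -328.3,  156. ])] [ 458.05224332 -264.21715274  156.        ]
```

View pics/w1.png

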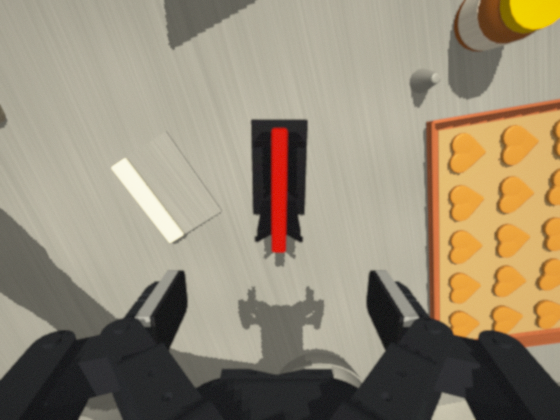

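The wrist view shows the bar centred at (279,190) and vertical in the picture, between the fingers. It gives a seat of (457,-268.5), yaw 74.8°, which agrees with the fit. I'll descend, close and lift.

Run:
```python
from plan import *
print(cur()[0],read_state()["tool_rot"])
plan([((457,-269,124.5),down(74.8),6)],1,vmax=36)
```

```text
[ 457.82358884 -264.7651059   319.62327734] [-3.13748355e+00  1.12121423e-03  1.31060790e+00]
1 -0.07 0.02 3.25 0 0 0; 1 -0.07 0.02 3.25 -0.1 0 0.1; 1 -0.06 0.01 3.26 0 0 0; 1 -0.07 0.01 3.25 -0.1 0 0.1; 1 -0.07 0.01 3.25 0 0.1 0
1 -0.07 0.01 3.25 0 0 0.1
```

Emit:
move_arm --targets "1 0 0 3.2 0 0 0; 1 0 0 3.2 0 0 0; 1 0 0 3.2 0 0 0; 1 0 0 3.2 0 0 0; 1 0 0 0 0 0 0"

```text
clock: 3.53
eef_pos: [458.2, -258.3, 188.7]
tool_rot: [-3.132, -0.003, 1.32]
force: [-1.3, 0.7, -0.7]
width: 85.2
gripper_force: 0.0
```

Run:
```python
from plan import *
print(cur()[0],read_state()["tool_rot"])
plan([((457,-269,124.5),down(74.8),3)],1,vmax=36)
```

```text
[ 458.17086668 -258.34315702  188.71566003] [-3.13201162 -0.00346885  1.31956167]
1 -0.36 0.07 2.14 -0.2 -0.1 0.3; 1 -0.36 0.07 2.14 -0.2 0 0.2; 1 -0.36 0.06 2.14 -0.2 -0.1 0.3
```

Emit:
move_arm --targets "1 -0.4 0.1 1.5 -0.2 -0.1 0.3; 1 -0.4 0.1 1.5 -0.2 0 0.2; 1 -0.3 0.1 1 -0.2 -0.1 0.3; 1 0 0 0 0 0 0; 1 0 0 0 0 0 0"

```text
clock: 3.95
eef_pos: [461.2, -273.6, 154.2]
tool_rot: [3.13, 0.003, 1.304]
force: [0.5, -0.3, 0.0]
width: 85.0
gripper_force: 0.0
```

Run:
```python
from plan import *
print(cur()[0],np.degrees(read_state()["tool_rot"]))
plan([((457,-269,124.5),down(74.8),2)],1,vmax=36)
```

```text
[ 461.19016938 -273.57591178  154.18573666] [1.79360792e+02 1.78135250e-01 7.46880357e+01]
1 0.17 -0.28 1.48 0.3 0.1 -0.1; 1 0.17 -0.27 1.48 0.3 0.1 0
```

Emit:
move_arm --targets "1 0 0 0 0 0 0; 1 0 0 0 0 0 0; 1 0 0 0 0 0 0"

```text
clock: 4.2
eef_pos: [461.2, -273.7, 154.2]
tool_rot: [3.13, 0.003, 1.304]
force: [-0.3, -0.4, -0.3]
width: 85.3
gripper_force: 0.0
```

Run:
```python
from plan import *
print(cur()[0],np.degrees(read_state()["tool_rot"]),read_state()["qd"].round(3))
plan([((457,-269,124.5),down(74.8),2)],1,vmax=36)
```

```text
[ 461.20949018 -273.67562533  154.20301474] [179.31570608   0.19508889  74.69194289] [ 0.002  0.004 -0.002  0.004  0.    -0.005 -0.   ]
1 0.17 -0.28 1.48 0.3 0.1 -0.1; 1 0.18 -0.28 1.48 0.4 0.1 0
```

Emit:
move_arm --targets "1 0.2 -0.3 1.5 0.3 0.1 0; 1 0.2 -0.3 1.5 0.4 0.1 0; 1 0 0 0 0 0 0; 1 0 0 0 0 0 0"

```text
clock: 4.53
eef_pos: [455.9, -268.2, 123.2]
tool_rot: [-3.139, -0.0, 1.303]
force: [0.6, -0.5, 1.2]
width: 85.7
gripper_force: 0.0
```

Run:
```python
from plan import *
print(cur()[0],np.degrees(read_state()["tool_rot"]),read_state()["qd"].round(3))
plan([((457,-269,124.5),down(74.8))],1,vmax=36)
```

```text
[ 455.92373723 -268.17106167  123.24156302] [-1.79852825e+02 -1.92278491e-02  7.46696524e+01] [-0.004 -0.018  0.016 -0.018  0.001 -0.003 -0.   ]
1 -0.05 0.13 -0.13 -0.1 0 -0.1
```

Well placed. Closing.

Emit:
move_arm --targets "-1 0 0 0 0 0 0; -1 0 0 0 0 0 0; -1 0 0 0 0 0 0; -1 0 0 0 0 0 0; -1 0 0 0 0 0 0"

```text
clock: 4.95
eef_pos: [456.3, -268.5, 123.6]
tool_rot: [-3.14, 0.0, 1.303]
force: [-0.1, -0.7, -0.8]
width: 25.4
gripper_force: 0.0
```

Emit:
move_arm --targets "-1 0 0 0 0 0 0; -1 0 0 0 0 0 0; -1 0 0 0 0 0 0"

```text
clock: 5.2
eef_pos: [456.4, -268.6, 123.7]
tool_rot: [-3.141, -0.0, 1.303]
force: [-0.9, 0.5, 6.2]
width: 15.4
gripper_force: 58.6
```

Run:
```python
from plan import *
s=read_state(); print(s["eef_pos"],np.degrees(s["tool_rot"]),s["width"],s["gripper_force"],s["force"])
```

```text
[ 456.44674577 -268.56618191  123.6939393 ] [-1.79952039e+02 -2.14541948e-03  7.46688414e+01] 15.44288647287662 58.6356782913208 [-0.86952784  0.4911223   6.15328623]
```

Emit:
move_arm --targets "-1 0 0 -1.5 0 0 0; -1 0 0 -2.5 0 0 0; -1 0 0 -3 0 0 0; -1 0 0 -3 0 0 0; -1 0 0 -3 0 0 0"

```text
clock: 5.62
eef_pos: [455.3, -268.0, 253.7]
tool_rot: [-3.137, -0.0, 1.303]
force: [1.2, -0.3, -2.0]
width: 15.2
gripper_force: 59.2
```

Run:
```python
from plan import *
print(cur()[0],read_state()["width"],read_state()["gripper_force"],read_state()["force"])
plan([((573,16,245),down(10.7))],-1,vmax=33,wmax=6)
```

```text
[ 455.33701938 -267.95124174  253.70505018] 15.249985008580046 59.21576678752899 [ 1.24370107 -0.34128638 -2.03074706]
-1 2.77 0.35 0.08 0 0 5.8; -1 2.8 0.06 0.08 0 0 5.8; -1 2.78 -0.21 0.08 -0.1 0 5.8; -1 2.75 -0.5 0.07 0 0 5.9; -1 2.69 -0.77 0.08 0 0.1 5.8
-1 2.59 -1.05 0.08 0 0 5.8; -1 2.47 -1.3 0.09 0 0 5.8; -1 2.33 -1.54 0.08 -0.1 0 5.8; -1 2.16 -1.77 0.08 0 0 5.8; -1 1.97 -1.98 0.08 0 0 5.8
-1 1.76 -2.17 0.08 0 0 5.8
```

Emit:
move_arm --targets "-1 2.8 0.3 0.1 0 0 5.8; -1 2.8 0.1 0.1 0 0 5.8; -1 2.8 -0.2 0.1 0 0 5.8; -1 2.8 -0.5 0.1 0 0 5.8; -1 2.7 -0.8 0.1 0 0 5.8"

```text
clock: 6.03
eef_pos: [509.8, -136.6, 247.6]
tool_rot: [-3.139, 0.001, 0.792]
force: [0.7, 0.2, -2.8]
width: 15.0
gripper_force: 59.3
```

Emit:
move_arm --targets "-1 2.6 -1 0.1 0 0 5.8; -1 2.5 -1.3 0.1 0 0 5.8; -1 2.3 -1.5 0.1 0 0 5.8; -1 2.2 -1.8 0.1 0 0 5.8; -1 2 -2 0 0 0 5.8"

```text
clock: 6.45
eef_pos: [563.7, -7.2, 243.2]
tool_rot: [-3.14, 0.003, 0.286]
force: [0.2, -0.4, -2.8]
width: 15.5
gripper_force: 59.3
```

Run:
```python
from plan import *
s=read_state(); print(s["qpos"].round(2),s["eef_pos"],np.degrees(s["tool_rot"]))
plan([((573,16,240),down(10.7))],-1,vmax=33,wmax=6)
```

```text
[-0.58  0.65  0.91  1.76 -0.59  1.03 -0.74] [563.74504342  -7.2286304  243.19618981] [-179.90066834    0.19758602   16.3880773 ]
-1 1.54 -1.97 0.32 -0.1 0.2 5.7
```

Emit:
move_arm --targets "-1 1.5 -2 0.3 0 0.1 5.7; -1 0 0 0 0 0 0; -1 0 0 0 0 0 0"

```text
clock: 6.7
eef_pos: [572.3, 16.8, 239.6]
tool_rot: [-3.141, 0.003, 0.196]
force: [-0.4, -0.4, -2.8]
width: 15.4
gripper_force: 59.4
```

Run:
```python
from plan import *
from h import *
from cell import cams
import pickle
st=read_state(); p,R=cur(); print(st["qpos"].round(2),p,np.degrees(st["tool_rot"]))
tip=p+R.apply([0,0,96.7]); print("tip",tip)
d={n:cams.get_image(n) for n in("side","top","wrist")}; pickle.dump(d,open("i2.pkl","wb"))
for n in d: print(n,proj(d[n],[tip,[573,16,100]]).round(1).tolist())
def crop(i,c,w,h,k):
    x,y=int(c[0]-w/2),int(c[1]-h/2); x=max(0,min(x,560-w));y=max(0,min(y,420-h)); print((x,y)); return cv2.resize(i["color"][y:y+h,x:x+w,::-1],None,fx=k,fy=k,interpolation=cv2.INTER_CUBIC)
im=np.zeros((600,800,3),np.uint8)
im[:,:400]=crop(d["side"],(285,165),80,120,5); im[:300,400:]=crop(d["top"],(227,190),80,60,5); im[300:,400:]=crop(d["wrist"],proj(d["wrist"],[[573,16,100]])[0],160,120,2.5)
cv2.imwrite("pics/c3.png",im)
```

```text
[-0.63  0.68  0.93  1.74 -0.62  1.05 -0.85] [572.27954725  16.75884496 239.57645071] [-1.79940384e+02  1.65298279e-01  1.12357928e+01]
tip [571.98631078  16.80317361 142.87690548]
side [[287.0, 164.0], [287.2, 179.1]]
top [[225.4, 186.8], [227.5, 190.0]]
wrist [[272.7, 212.4], [274.3, 197.5]]
(245, 105)
(187, 160)
(194, 137)
```

View pics/c3.png

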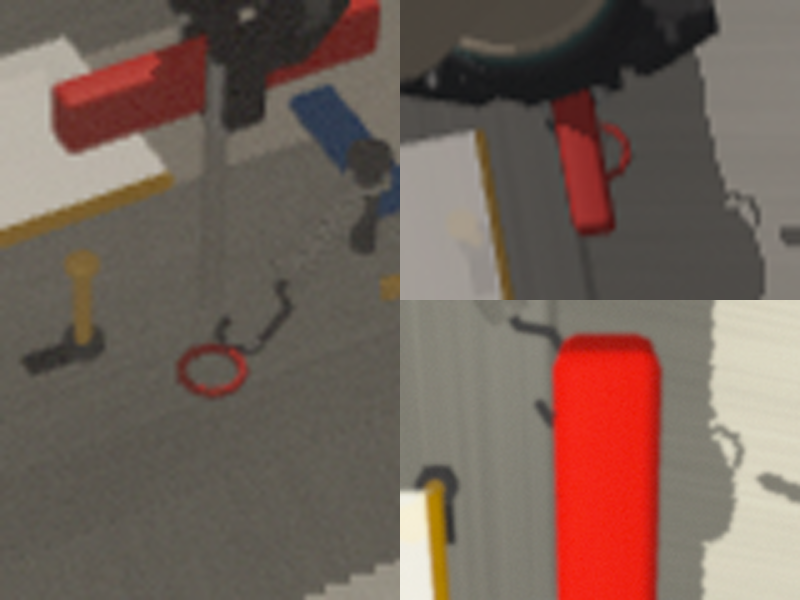

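Side crop: prong tip at about (205,305), i.e. pixel (286,166), and ring centre at (213,371), i.e. (287.6,179.2). I'll compare that with the predicted prong axis.

Run:
```python
from h import *
import pickle
s=pickle.load(open("i2.pkl","rb"))["side"]
for z in (143,160,180,200,220): print(z,proj(s,[[572,16.8,z]])[0].round(1))
g=s["color"].astype(float).mean(2)
for v in range(122,168,4):
    print(v,g[v,276:300].round().astype(int).tolist())
print(proj(s,[[573,16,100],[583,16,100],[573,26,100],[573,16,110]]).round(1))
```

```text
143 [287. 164.]
160 [287.2 157.9]
180 [287.4 150.4]
200 [287.6 142.8]
220 [287.8 134.9]
122 [62, 60, 59, 62, 63, 63, 56, 61, 59, 58, 79, 88, 93, 73, 48, 42, 46, 42, 43, 41, 45, 41, 60, 84]
126 [64, 63, 60, 61, 58, 58, 61, 59, 58, 60, 72, 89, 93, 70, 50, 46, 42, 45, 43, 43, 43, 39, 105, 111]
130 [89, 108, 111, 111, 108, 107, 110, 110, 113, 105, 85, 92, 91, 79, 57, 46, 59, 67, 75, 98, 107, 107, 112, 112]
134 [113, 112, 112, 112, 112, 110, 109, 112, 109, 99, 86, 88, 90, 89, 102, 110, 108, 109, 111, 113, 115, 112, 108, 109]
138 [178, 163, 122, 111, 110, 111, 113, 112, 109, 100, 89, 86, 88, 88, 88, 89, 91, 92, 87, 90, 88, 92, 90, 90]
142 [85, 87, 90, 94, 94, 94, 90, 91, 91, 88, 87, 92, 85, 87, 90, 91, 92, 93, 91, 92, 93, 91, 93, 94]
146 [92, 93, 93, 91, 89, 94, 92, 93, 93, 87, 87, 87, 90, 88, 91, 92, 91, 93, 90, 92, 93, 93, 92, 91]
150 [94, 93, 95, 92, 94, 93, 90, 91, 93, 88, 85, 87, 89, 88, 92, 89, 93, 93, 94, 90, 91, 91, 92, 94]
154 [94, 95, 96, 94, 94, 96, 97, 96, 91, 87, 87, 87, 89, 87, 91, 91, 91, 94, 93, 91, 92, 90, 90, 89]
158 [92, 91, 90, 90, 92, 93, 92, 91, 87, 84, 88, 90, 87, 90, 91, 91, 92, 90, 90, 92, 89, 91, 92, 87]
162 [92, 88, 90, 89, 93, 91, 89, 93, 88, 87, 88, 87, 88, 87, 95, 93, 93, 91, 91, 90, 91, 91, 91, 83]
166 [93, 93, 95, 92, 94, 92, 92, 90, 90, 84, 90, 90, 89, 90, 93, 92, 91, 91, 88, 92, 91, 93, 91, 92]
[[287.2 179.1]
 [291.8 178.1]
 [285.7 175.7]
 [287.3 175.7]]
```

Run:
```python
from plan import *
print(cur()[0])
plan([((575,16.5,235),down(10.7)),((575,16.5,177),down(10.7),4)],-1)
```

```text
[572.16521443  13.11529151 241.05491037]
-1 0.34 -0.28 0.61 0 0 0.2; -1 0 0 1.45 0 0 0; -1 0 0 1.45 0 0 0; -1 0.01 0 1.45 0 0 0; -1 0 0 1.45 0 0 0
```

Emit:
move_arm --targets "-1 0 0 0.6 0 0 0; -1 0 0 0 0 0 0; -1 0 0 0 0 0 0; -1 0 0 0 0 0 0"

```text
clock: 7.18
eef_pos: [572.7, 14.0, 235.2]
tool_rot: [-3.14, -0.0, 0.191]
force: [-0.5, 0.2, -2.6]
width: 15.2
gripper_force: 59.3
```

Run:
```python
from plan import *
s=read_state();print(s["eef_pos"],np.degrees(s["tool_rot"]),s["qd"].round(3),s["force"])
plan([((575,16.5,234),down(10.7)),((575,16.5,177),down(10.7),4)],-1)
```

```text
[572.74421991  13.96193596 235.21664044] [-1.79936201e+02 -9.13361115e-03  1.09161613e+01] [-0.005 -0.002  0.003 -0.006  0.001 -0.001  0.   ] [-0.45612532  0.20212682 -2.61690253]
-1 0.27 -0.21 0.12 -0.1 0 0.2; -1 0 0 1.43 0 0 0; -1 0 0 1.42 0 0 0; -1 0 0 1.43 0 0 0; -1 0 0 1.42 0 0 0
```

Emit:
move_arm --targets "-1 0.2 -0.2 1 0 0 0; -1 0 0 1 0 0 0; -1 0 0 0.6 0 0 0; -1 0 0 0 0 0 0; -1 0 0 0 0 0 0"

```text
clock: 7.6
eef_pos: [574.0, 16.9, 208.4]
tool_rot: [-3.141, 0.001, 0.191]
force: [0.3, 0.4, -2.9]
width: 14.9
gripper_force: 59.3
```

Run:
```python
from plan import *
from h import *
from cell import cams
p,R=cur(); print(p,R.as_rotvec()); tip=p+R.apply([0,0,96.7])
s=cams.get_image("side"); print(proj(s,[tip,tip+[0,0,-8],[573,16,100]]).round(1).tolist(),tip)
im=cv2.resize(s["color"][145:195,255:325,::-1],None,fx=8,fy=8,interpolation=cv2.INTER_CUBIC); im=np.clip(im.astype(float)*1.6,0,255)
cv2.imwrite("pics/c4.png",im)
```

```text
[573.986796    16.85532078 208.42911917] [-3.12644955e+00 -2.99824721e-01  2.23283742e-03]
[[287.5, 174.7], [287.5, 177.4], [287.2, 179.1]] [573.8425601   16.91907741 111.72924776][ WARN:0@0.565] global loadsave.cpp:1063 imwrite_ Unsupported depth image for selected encoder is fallbacked to CV_8U.
```

View pics/c4.png

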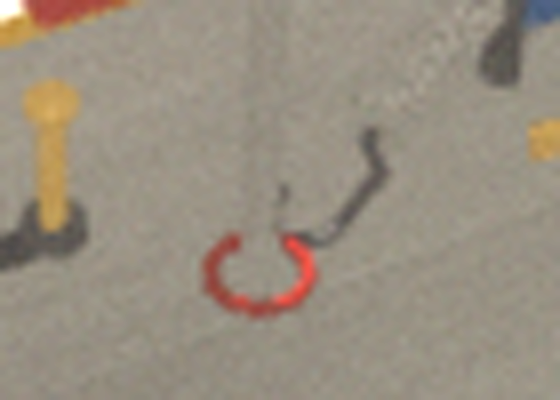

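The prong hides the ring's far edge at (240–283,240), so it is centred on the ring (centre (261,272)). I'll descend into the eye.

Emit:
move_arm --targets "-1 0 0 0.8 0 0 0; -1 0 0 0.8 0 0 0; -1 0 0 0.8 0 0 0; -1 0 0 0.7 0 0 0; -1 0 0 0 0 0 0"

```text
clock: 8.07
eef_pos: [573.3, 17.3, 176.3]
tool_rot: [-3.14, 0.003, 0.191]
force: [-0.0, 0.6, -1.9]
width: 15.1
gripper_force: 59.3
```

Run:
```python
from plan import *
from h import *
from cell import cams
st=read_state(); p,R=cur(); print(p,st["force"],st["qpos"].round(2)); tip=p+R.apply([0,0,96.7]);print(tip)
s=cams.get_image("side")
im=cv2.resize(s["color"][120:195,255:325,::-1],None,fx=8,fy=8,interpolation=cv2.INTER_CUBIC); im=np.clip(im.astype(float)*1.6,0,255).astype(np.uint8)
cv2.imwrite("pics/c5.png",im)
# ring red centroid
h=cv2.cvtColor(s["color"],cv2.COLOR_RGB2HSV); m=(cv2.inRange(h,(0,110,50),(8,255,255))|cv2.inRange(h,(170,110,50),(180,255,255)))[165:195,270:310]; print(cv2.boundingRect(m))
```

```text
[573.26560277  17.28895104 176.28947473] [-0.00394176  0.64028882 -1.94467034] [-0.59  0.75  0.86  1.81 -0.7   0.93 -0.79]
[572.95839212  17.39952647  79.59002595]
(11, 9, 14, 11)
```

View pics/c5.png

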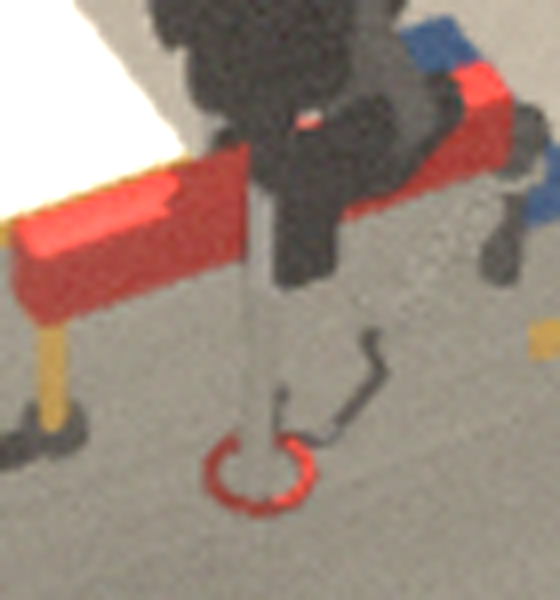

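The puller is threaded: the near ring edge is in front of the prong and the far edge behind it. Next I plan stretch, lean and swing.

```bash
cat > geo.py <<'E'
from plan import *
PV=np.array([672.8,107.0]); YAW=np.radians(10.7)
SX=np.array([np.cos(YAW),np.sin(YAW),0]); SY=np.array([-np.sin(YAW),np.cos(YAW),0])
def pose(r,ang,th,s0=17):
    """prong crosses z=100 at radius r (mm) from the pivot, swing ang (deg, + out), lean th deg"""
    a=np.radians(ang); E=np.r_[PV,100]+r*(-np.cos(a)*SX-np.sin(a)*SY)
    R=down(np.degrees(YAW),th,SX); return E-(96.7-s0)*R.apply([0,0,1]),R
def where():
    p,R=cur(); z=R.apply([0,0,1]); k=(100-p[2])/z[2]; E=(p+k*z)[:2]-PV
    x,y=E@SX[:2],E@SY[:2]
    return dict(r=round(np.hypot(x,y),1),ang=round(np.degrees(np.arctan2(-y,-x)),1),lean=round(np.degrees(np.arccos(-z[2])),1),s0=round(96.7-k,1),E=(round(x,1),round(y,1)),F=read_state()["force"].round(1),q=read_state()["qpos"].round(2))
E
python3 - <<'E'
from geo import *
print(where())
st=plan([(*pose(152,31,6),),(*pose(170,30,18),3)],-1,vmax=20,wmax=5)
print(); st=plan([(*pose(184,26,40),5)],-1,vmax=20,wmax=5,start=st)
E
```

```text
{'r': np.float64(133.9), 'ang': np.float64(31.5), 'lean': np.float64(0.1), 's0': np.float64(19.6), 'E': (np.float64(-114.2), np.float64(-69.9)), 'F': array([-0.8, -0.6, -2.8]), 'q': array([-0.59,  0.74,  0.86,  1.8 , -0.7 ,  0.93, -0.79])}
-1 -0.81 0.83 -0.11 3 0.1 0.1; -1 -0.82 0.82 -0.15 2.9 0 0.2; -1 -0.56 0.77 0.04 4 0 0; -1 -0.57 0.78 -0.02 4 0 0; -1 -0.56 0.77 -0.08 4 0 -0.1

-1 -0.36 0.51 0.14 4.4 0 0; -1 -0.37 0.53 0.11 4.4 0 0; -1 -0.36 0.53 0.06 4.4 0 0; -1 -0.36 0.53 0.02 4.4 0 0; -1 -0.37 0.54 -0.02 4.4 0 0
```

Emit:
move_arm --targets "-1 -0.8 0.8 -0.1 3 0 0; -1 -0.8 0.8 -0.1 3 0 0; -1 -0.6 0.8 0 4 0 0; -1 -0.6 0.8 0 4 0 0; -1 0 0 0 0 0 0"

```text
clock: 8.53
eef_pos: [554.0, -26.0, 178.4]
tool_rot: [-2.899, -0.003, 0.182]
force: [2.3, -0.4, -1.1]
width: 15.4
gripper_force: 60.0
```

Run:
```python
from geo import *
print(where())
st=plan([(*pose(178,28,28),3),(*pose(184,26,40),3)],-1,vmax=20,wmax=5)
```

```text
{'r': np.float64(166.9), 'ang': np.float64(32.3), 'lean': np.float64(13.9), 's0': np.float64(16.0), 'E': (np.float64(-141.1), np.float64(-89.2)), 'F': array([ 2.3, -0.4, -1.1]), 'q': array([-0.3 ,  0.72,  0.73,  1.8 , -0.79,  1.07, -0.57])}
-1 -0.52 0.46 0.16 4.7 -0.1 -0.1; -1 -0.53 0.48 0.12 4.7 -0.1 0; -1 -0.52 0.48 0.08 4.7 -0.1 -0.1; -1 -0.27 0.47 0.1 4 0 0; -1 -0.28 0.47 0.07 4 0 0
-1 -0.27 0.48 0.04 4 0 0
```

Emit:
move_arm --targets "-1 -0.5 0.5 0.1 4.7 0 0; -1 -0.5 0.5 0.1 4.7 0 0; -1 -0.5 0.5 0.1 4.7 0 0; -1 0 0 0 0 0 0; -1 0 0 0 0 0 0"

```text
clock: 8.95
eef_pos: [542.0, -35.8, 170.0]
tool_rot: [-2.652, -0.001, 0.189]
force: [3.0, 3.5, -0.4]
width: 14.9
gripper_force: 60.2
```

Run:
```python
from geo import *
print(where())
st=plan([(*pose(184,24,40),4)],-1,vmax=20,wmax=5)
```

```text
{'r': np.float64(173.9), 'ang': np.float64(26.9), 'lean': np.float64(28.1), 's0': np.float64(17.4), 'E': (np.float64(-155.0), np.float64(-78.7)), 'F': array([ 3. ,  3.5, -0.4]), 'q': array([-0.08,  0.78,  0.62,  1.75, -0.86,  1.25, -0.41])}
-1 -0.33 0.33 0.08 3 0 0; -1 -0.32 0.33 0.06 3 0 0.1; -1 -0.33 0.33 0.04 3 0 0; -1 -0.33 0.33 0.03 2.9 0 0.1
```

Emit:
move_arm --targets "-1 -0.3 0.3 0 3 0 0; -1 -0.3 0.3 0 3 0 0; -1 -0.3 0.3 0 3 0 0; -1 -0.3 0.3 0 3 0 0; -1 0 0 0 0 0 0"

```text
clock: 9.37
eef_pos: [531.5, -47.3, 162.4]
tool_rot: [-2.442, 0.001, 0.191]
force: [3.4, 1.8, -1.2]
width: 15.0
gripper_force: 60.3
```

Run:
```python
from geo import *
print(where())
st=plan([(*pose(187,15,40),3),(*pose(186.5,8,40),2)],-1,vmax=16,wmax=5)
```

```text
{'r': np.float64(182.9), 'ang': np.float64(23.5), 'lean': np.float64(40.1), 's0': np.float64(15.2), 'E': (np.float64(-167.8), np.float64(-72.9)), 'F': array([ 3.4,  1.8, -1.2]), 'q': array([ 0.08,  0.86,  0.54,  1.69, -0.9 ,  1.41, -0.32])}
-1 -0.43 -0.63 0.59 0 0.1 0.1; -1 -0.44 -0.63 0.59 -0.1 0 0; -1 -0.44 -0.63 0.58 0 0.1 0.1; -1 -0.2 -0.86 0.72 0 0 0; -1 -0.2 -0.86 0.73 0 0 0
```

Emit:
move_arm --targets "-1 -0.4 -0.6 0.6 0 0 0; -1 -0.4 -0.6 0.6 0 0 0; -1 -0.4 -0.6 0.6 0 0 0; -1 0 0 0 0 0 0; -1 0 0 0 0 0 0"

```text
clock: 9.78
eef_pos: [514.5, -22.6, 162.0]
tool_rot: [-2.441, -0.002, 0.194]
force: [4.5, 1.8, -1.1]
width: 15.2
gripper_force: 60.2
```

Run:
```python
from geo import *
print(where())
st=plan([(*pose(187,8,40),2),(*pose(186.5,0,40),3)],-1,vmax=16,wmax=5)
```

```text
{'r': np.float64(185.6), 'ang': np.float64(14.2), 'lean': np.float64(40.1), 's0': np.float64(15.6), 'E': (np.float64(-179.9), np.float64(-45.7)), 'F': array([ 4.5,  1.8, -1.1]), 'q': array([ 0.05,  0.83,  0.53,  1.77, -0.91,  1.37, -0.3 ])}
-1 -0.27 -0.76 0.7 -0.1 0.1 0.2; -1 -0.27 -0.76 0.7 0 0.1 0.2; -1 -0.05 -0.67 0.56 0 0 0; -1 -0.04 -0.66 0.56 0 0 0; -1 -0.05 -0.67 0.56 0 0 0
```

Emit:
move_arm --targets "-1 -0.3 -0.7 0.7 0 0.1 0.1; -1 -0.3 -0.7 0.7 0 0.1 0.1; -1 0 0 0 0 0 0; -1 0 0 0 0 0 0"

```text
clock: 10.12
eef_pos: [504.9, -5.2, 160.4]
tool_rot: [-2.441, -0.002, 0.188]
force: [4.6, 1.1, 0.3]
width: 14.9
gripper_force: 60.5
```

Run:
```python
from geo import *
from h import *
from cell import cams
print(where())
s=cams.get_image("side")
im=cv2.resize(s["color"][125:200,235:335,::-1],None,fx=8,fy=8,interpolation=cv2.INTER_CUBIC); im=np.clip(im.astype(float)*1.6,0,255).astype(np.uint8)
# predicted hook: r list at current angle with stretch r-142.5
w=where(); a=np.radians(w["ang"]); st=w["r"]-142.5
def H(x,y): 
    u=-np.cos(a)*SX-np.sin(a)*SY; v=-np.sin(a)*(-SX)*1+ -np.cos(a)*SY
    return np.r_[PV,100]+u*(x+st)+v*y
for n,x,y in(("tip",108,-9),("apex",122,0),("sh0",88,9),("sh1",116,9),("eye",136,0)):
    q=(proj(s,[H(x,y)])[0]-[235,125])*8+4; print(n,q.round()); cv2.circle(im,tuple(int(k) for k in q),3,(0,255,0),-1)
cv2.imwrite("pics/c6.png",im)
```

```text
{'r': np.float64(187.8), 'ang': np.float64(8.6), 'lean': np.float64(40.2), 's0': np.float64(17.7), 'E': (np.float64(-185.7), np.float64(-28.2)), 'F': array([4.6, 1.1, 0.3]), 'q': array([ 0.03,  0.82,  0.53,  1.82, -0.93,  1.34, -0.29])}
tip [192. 345.]
apex [168. 387.]
sh0 [295. 353.]
sh1 [207. 398.]
eye [123. 410.]
```

View pics/c6.png

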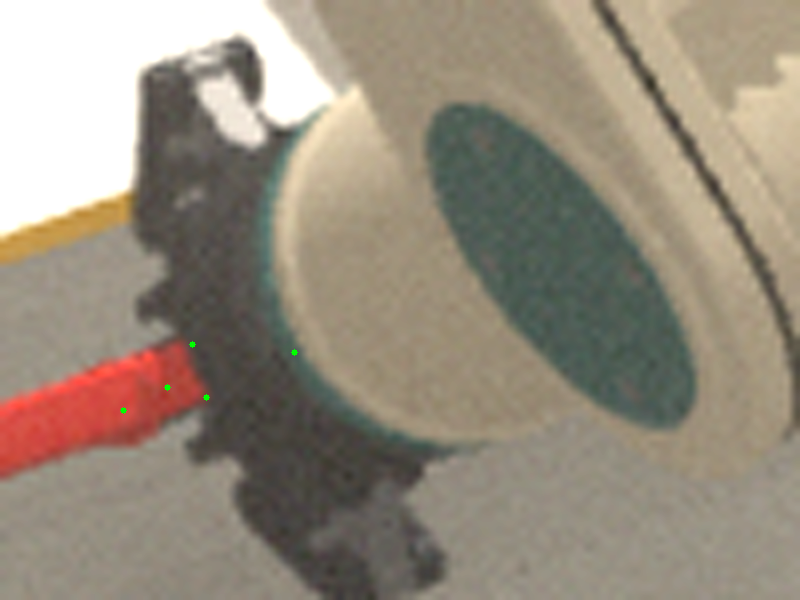

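The gripper hides the hook in this view, so I'll go by geometry and force. The estimated stretch is 45 mm and the 4.7 N pull implies 42, so the post should meet the mouth at about x=94. Swinging in.

Run:
```python
from geo import *
print(where())
st=plan([(*pose(187,0,40),5)],-1,vmax=16,wmax=5)
```

```text
{'r': np.float64(187.7), 'ang': np.float64(8.8), 'lean': np.float64(40.1), 's0': np.float64(17.8), 'E': (np.float64(-185.5), np.float64(-28.7)), 'F': array([4.4, 1.1, 0.7]), 'q': array([ 0.03,  0.82,  0.53,  1.82, -0.93,  1.34, -0.29])}
-1 -0.03 -0.44 0.35 0 0 0; -1 -0.02 -0.44 0.36 0 0 0; -1 -0.03 -0.45 0.35 -0.1 0 0.1; -1 -0.03 -0.44 0.36 0 -0.1 0; -1 -0.03 -0.44 0.35 0 0 0
```

Emit:
move_arm --targets "-1 0 -0.4 0.3 0 0 0; -1 0 -0.4 0.3 0 0 0; -1 0 -0.4 0.3 0 0 0; -1 0 0 0 0 0 0; -1 0 0 0 0 0 0"

```text
clock: 10.58
eef_pos: [502.0, 8.8, 160.6]
tool_rot: [-2.441, -0.001, 0.188]
force: [4.7, 0.7, -0.5]
width: 14.9
gripper_force: 60.4
```

Run:
```python
from geo import *
w=where(); print(w, w["F"][:2]@SX[:2], w["F"][:2]@SY[:2])
st=plan([(*pose(187,0,40),3)],-1,vmax=16,wmax=5)
```

```text
{'r': np.float64(186.6), 'ang': np.float64(4.2), 'lean': np.float64(40.1), 's0': np.float64(17.4), 'E': (np.float64(-186.1), np.float64(-13.7)), 'F': array([ 4.7,  0.7, -0.5]), 'q': array([ 0.  ,  0.81,  0.52,  1.84, -0.94,  1.32, -0.3 ])} 4.748246774524896 -0.18480413473168225
-1 -0.03 -0.36 0.28 0 0 0; -1 -0.03 -0.35 0.28 -0.1 0 0.1; -1 -0.03 -0.36 0.28 0 0 0
```

Emit:
move_arm --targets "-1 0 -0.3 0.3 0 0 0; -1 0 -0.4 0.3 0 0 0; -1 0 -0.3 0.2 0 0 0; -1 0 0 0 0 0 0; -1 0 0 0 0 0 0"

```text
clock: 11.0
eef_pos: [499.5, 20.8, 160.7]
tool_rot: [-2.441, -0.001, 0.187]
force: [5.1, 1.2, -2.4]
width: 15.3
gripper_force: 60.4
```

Run:
```python
from geo import *
w=where(); print(w, w["F"][:2]@SX[:2], w["F"][:2]@SY[:2])
st=plan([(*pose(186,0,40),1),(*pose(160,0,40),4)],-1,vmax=16,wmax=5)
```

```text
{'r': np.float64(186.3), 'ang': np.float64(0.4), 'lean': np.float64(40.1), 's0': np.float64(17.3), 'E': (np.float64(-186.3), np.float64(-1.4)), 'F': array([ 5.1,  1.2, -2.4]), 'q': array([-0.01,  0.8 ,  0.52,  1.86, -0.95,  1.31, -0.3 ])} 5.2341252008351296 0.23223561738589463
-1 0.03 -0.12 0.06 -0.1 0 0; -1 0.65 0 0 0 0 0; -1 0.65 0 0 0 0 0; -1 0.65 0 0 0 0 0; -1 0.65 0 0 0 0 0
```

No blocking force, so I'll ease back. The pull should vanish once the post takes the hook, at r of about 166.

Emit:
move_arm --targets "-1 0.5 -0.1 0.1 0 0 0; -1 0.6 0 0 0 0 0; -1 0.5 0 0 0 0 0; -1 0 0 0 0 0 0; -1 0 0 0 0 0 0"

```text
clock: 11.42
eef_pos: [515.2, 24.9, 160.4]
tool_rot: [-2.441, -0.0, 0.187]
force: [3.0, 1.3, -1.1]
width: 15.0
gripper_force: 60.4
```

Run:
```python
from geo import *
w=where(); print(w, w["F"][:2]@SX[:2], w["F"][:2]@SY[:2])
st=plan([(*pose(160,0,40),3)],-1,vmax=16,wmax=5)
```

```text
{'r': np.float64(170.1), 'ang': np.float64(0.2), 'lean': np.float64(40.1), 's0': np.float64(17.6), 'E': (np.float64(-170.1), np.float64(-0.5)), 'F': array([ 3. ,  1.3, -1.1]), 'q': array([-0.02,  0.81,  0.52,  1.82, -0.96,  1.32, -0.33])} 3.189204989632096 0.7203967893499682
-1 0.34 -0.02 -0.01 0 0 0; -1 0.33 -0.02 -0.01 -0.1 0 0; -1 0.34 -0.02 -0.01 0 0 0
```

Emit:
move_arm --targets "-1 0.3 0 0 0 0 0; -1 0.3 0 0 0 0 0; -1 0.3 0 0 0 0 0; -1 0 0 0 0 0 0; -1 0 0 0 0 0 0"

```text
clock: 11.83
eef_pos: [523.1, 26.3, 160.2]
tool_rot: [-2.441, 0.001, 0.187]
force: [-0.9, -0.0, -2.7]
width: 15.1
gripper_force: 60.2
```

Run:
```python
from geo import *
for k in range(1):
    w=where(); print(w, w["F"][:2]@SX[:2], w["F"][:2]@SY[:2])
```

```text
{'r': np.float64(162.2), 'ang': np.float64(0.2), 'lean': np.float64(40.1), 's0': np.float64(17.9), 'E': (np.float64(-162.2), np.float64(-0.7)), 'F': array([-0.9, -0. , -2.7]), 'q': array([-0.02,  0.82,  0.52,  1.8 , -0.96,  1.33, -0.35])} -0.8843515168892537 0.16709995384701948
```

The pull fell from 3.2 N to zero (a free spring would still give about 2.6 N), so the post holds the hook. I'll centre the prong in the eye and withdraw it along its axis.

Emit:
move_arm --targets "-1 0.2 0 0 0 0 0; -1 0 0 -0.8 0 0 0; -1 0 0 -1 0 0 0; -1 0 0 -1 0 0 0; -1 0 0 0 0 0 0"

```text
clock: 12.25
eef_pos: [530.4, 6.2, 183.8]
tool_rot: [-2.444, -0.004, 0.184]
force: [1.1, -0.7, -3.4]
width: 15.0
gripper_force: 60.4
```

Run:
```python
from geo import *
w=where(); print(w)
```

```text
{'r': np.float64(158.1), 'ang': np.float64(0.9), 'lean': np.float64(40.0), 's0': np.float64(-12.6), 'E': (np.float64(-158.1), np.float64(-2.5)), 'F': array([ 1.1, -0.7, -3.4]), 'q': array([-0.  ,  0.8 ,  0.53,  1.75, -0.93,  1.38, -0.38])}
```

Emit:
move_arm --targets "-1 0 0 -2 0 0 0; -1 0 0 -2.5 0 0 0; -1 0 0 -3 0 0 0; -1 0 0 -2 0 0 0; -1 0 0 0 0 0 0"

```text
clock: 12.67
eef_pos: [542.0, -55.8, 257.4]
tool_rot: [-2.447, -0.005, 0.182]
force: [1.3, -1.4, -2.9]
width: 15.2
gripper_force: 60.4
```

Run:
```python
from geo import *
from h import *
from cell import cams
import pickle
w=where(); print(w)
d={n:cams.get_image(n) for n in("side","top")}; pickle.dump(d,open("i3.pkl","wb"))
p,R=cur();print(p)
for n,i in d.items():
    print(n,proj(i,[np.r_[PV,100]-SX*159.7]))
    h=cv2.cvtColor(i["color"],cv2.COLOR_RGB2HSV); m=(cv2.inRange(h,(0,110,50),(8,255,255))|cv2.inRange(h,(170,110,50),(180,255,255)))
    k,l,st,c=cv2.connectedComponentsWithStats(m); print([(st[j].tolist(),c[j].round(1).tolist()) for j in range(1,k) if st[j,4]>8])
st=plan([((500,-110,262),down(10.7)),((456.4,-268.6,262),down(74.7))],-1,vmax=33,wmax=6)
```

```text
{'r': np.float64(157.4), 'ang': np.float64(1.6), 'lean': np.float64(39.8), 's0': np.float64(-108.2), 'E': (np.float64(-157.3), np.float64(-4.5)), 'F': array([ 1.3, -1.4, -2.9]), 'q': array([ 0.07,  0.75,  0.58,  1.6 , -0.84,  1.55, -0.45])}
[540.41132574 -51.37202812 254.77856293]
side [[252.53394379 164.25784895]]
[([162, 113, 11, 19, 140], [167.0, 122.1]), ([246, 141, 47, 29, 455], [269.7, 153.1])]
top [[201.47315514 213.22515335]]
[([341, 49, 49, 14, 243], [363.8, 55.4]), ([389, 54, 28, 10, 104], [401.4, 59.1]), ([416, 57, 8, 3, 10], [419.8, 57.9]), ([429, 58, 55, 62, 446], [467.4, 78.6]), ([338, 67, 7, 30, 82], [341.5, 80.7]), ([338, 105, 4, 6, 12], [339.5, 108.0]), ([336, 117, 5, 5, 13], [337.7, 119.2]), ([471, 119, 12, 56, 210], [477.3, 151.4]), ([249, 157, 14, 20, 177], [255.1, 164.8]), ([409, 165, 8, 4, 18], [411.8, 166.6]), ([419, 165, 10, 5, 19], [424.1, 167.0]), ([436, 167, 32, 7, 74], [452.0, 169.9]), ([541, 235, 19, 36, 362], [551.5, 252.6]), ([104, 273, 20, 8, 109], [113.5, 276.5]), ([548, 272, 12, 13, 90], [553.4, 277.1]), ([550, 286, 10, 10, 46], [554.0, 289.3]), ([551, 293, 9, 18, 98], [555.2, 301.3]), ([553, 311, 7, 22, 88], [556.4, 322.3]), ([555, 332, 5, 33, 93], [557.7, 346.4]), ([554, 366, 6, 16, 38], [557.7, 374.7])]
-1 -0.72 0.48 -0.54 -5.7 0 0; -1 -0.72 0.53 -0.49 -5.8 0 0; -1 -0.73 0.58 -0.44 -5.7 0 0; -1 -0.72 0.62 -0.37 -5.7 -0.1 0; -1 -0.72 0.65 -0.31 -5.8 0 0
-1 -0.72 0.69 -0.25 -5.7 0 0; -1 -0.72 0.7 -0.17 -5.7 0 0; -1 -0.66 1.34 0 0 0 -5.8; -1 -0.79 1.27 0 0 0 -5.8; -1 -0.91 1.19 0 0 0 -5.9
-1 -1.03 1.08 0 0 0 -5.8; -1 -1.14 0.97 0 0 0 -5.8; -1 -1.22 0.86 -0.01 0 0 -5.8; -1 -1.31 0.72 0 0 0 -5.8; -1 -1.38 0.59 0 0 0 -5.9
-1 -1.42 0.45 0 0 0 -5.8; -1 -1.47 0.3 0 0 0 -5.8; -1 -1.49 0.15 0 0 0 -5.8
```

Emit:
move_arm --targets "-1 -0.7 0.5 -0.6 -5.7 0 0; -1 -0.7 0.5 -0.5 -5.7 0 0; -1 -0.7 0.6 -0.4 -5.7 0 0; -1 -0.7 0.6 -0.4 -5.7 0 0; -1 -0.7 0.6 -0.3 -5.7 0 0"

```text
clock: 13.18
eef_pos: [511.5, -91.2, 259.5]
tool_rot: [-2.94, 0.001, 0.188]
force: [-0.8, 0.3, -3.7]
width: 15.3
gripper_force: 60.3
```

Emit:
move_arm --targets "-1 -0.7 0.7 -0.2 -5.7 0 0; -1 -0.7 0.7 -0.2 -5.7 0 0; -1 -0.7 1.3 0 0 0 -5.8; -1 -0.8 1.3 0 0 0 -5.8; -1 -0.9 1.2 0 0 0 -5.8"

```text
clock: 13.6
eef_pos: [488.1, -148.6, 260.3]
tool_rot: [-3.133, 0.0, 0.502]
force: [-0.3, -0.5, -3.0]
width: 15.1
gripper_force: 60.3
```

Emit:
move_arm --targets "-1 -1 1.1 0 0 0 -5.8; -1 -1.1 1 0 0 0 -5.8; -1 -1.2 0.9 0 0 0 -5.8; -1 -1.3 0.7 0 0 0 -5.8; -1 -1.4 0.6 0 0 0 -5.8"

```text
clock: 14.02
eef_pos: [469.2, -222.5, 259.9]
tool_rot: [-3.134, -0.005, 1.004]
force: [-0.4, -1.2, -4.1]
width: 15.3
gripper_force: 60.3
```

Run:
```python
from geo import *
from h import *
from cell import cams
s=cams.get_image("side")
print(where(),cur()[0],np.degrees(read_state()["tool_rot"]))
im=cv2.resize(s["color"][125:200,235:335,::-1],None,fx=8,fy=8,interpolation=cv2.INTER_CUBIC); im=np.clip(im.astype(float)*1.6,0,255).astype(np.uint8)
cv2.imwrite("pics/c7.png",im)
plan([((456.4,-268.6,262),down(74.7))],-1,vmax=33,wmax=6)
```

```text
{'r': np.float64(391.3), 'ang': np.float64(47.6), 'lean': np.float64(0.3), 's0': np.float64(-63.8), 'E': (np.float64(-263.7), np.float64(-289.0)), 'F': array([-0.4, -3.3, -2.4]), 'q': array([-0.03,  0.47,  0.64,  1.85, -0.34,  0.94,  0.19])} [ 467.88845683 -226.71472588  260.47875483] [-1.79682816e+02 -1.14740745e-01  5.75280738e+01]
-1 -1.38 0.43 -0.06 -0.1 -0.1 -5.7; -1 -1.42 0.28 -0.05 -0.1 0 -5.7; -1 -1.44 0.15 -0.05 -0.1 -0.1 -5.8
```

View pics/c7.png

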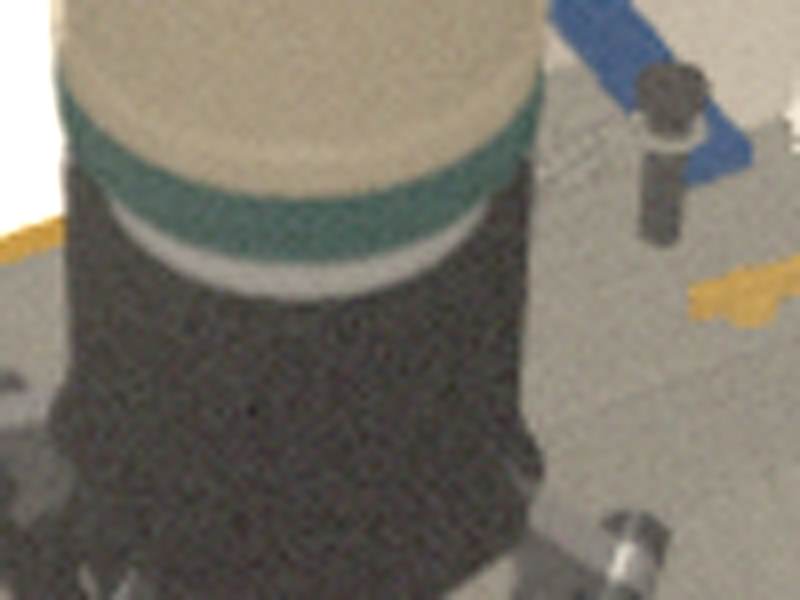

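The hand hides the hook, but the spring leaves the pivot along the post line at (570,160), so it's held. On to the stand.

Emit:
move_arm --targets "-1 -1.4 0.4 0 0 0 -5.7; -1 -1.4 0.3 0 0 0 -5.7; -1 -1.4 0.2 0 0 0 -5.8; -1 0 0 0 0 0 0; -1 0 0 0 0 0 0"

```text
clock: 14.48
eef_pos: [458.4, -264.8, 260.3]
tool_rot: [-3.137, -0.006, 1.293]
force: [-0.3, 0.8, -2.4]
width: 15.4
gripper_force: 60.3
```

Run:
```python
from geo import *
print(cur()[0],np.degrees(read_state()["tool_rot"]))
plan([((456.4,-268.6,245),down(74.7))],-1,vmax=33,wmax=6)
```

```text
[ 458.38961976 -264.83136664  260.32244504] [-179.74510195   -0.37065345   74.10056798]
-1 -0.43 -0.08 1.53 -0.3 -0.4 -0.6
```

Emit:
move_arm --targets "-1 -0.4 -0.1 1.5 -0.3 -0.4 -0.6; -1 0 0 2.5 0 0 0; -1 0 0 2.5 0 0 0; -1 0 0 2.5 0 0 0; -1 0 0 1.4 0 0 0"

```text
clock: 14.9
eef_pos: [456.5, -266.4, 154.3]
tool_rot: [-3.14, -0.0, 1.307]
force: [-0.3, -0.1, -3.3]
width: 15.0
gripper_force: 60.1
```

Emit:
move_arm --targets "-1 0 0 0 0 0 0; -1 0 0 0 0 0 0; -1 0 0 0 0 0 0"

```text
clock: 15.15
eef_pos: [458.2, -269.6, 158.1]
tool_rot: [3.137, 0.003, 1.307]
force: [-1.4, -0.4, -2.1]
width: 15.5
gripper_force: 60.1
```

Run:
```python
from geo import *
print(cur()[0],np.degrees(read_state()["tool_rot"]),read_state()["force"])
plan([((456.4,-268.6,140),down(74.7))],-1,vmax=33,wmax=6)
```

```text
[ 458.20791614 -269.61114036  158.05907648] [1.79738641e+02 1.47615078e-01 7.48897327e+01] [-1.37765102 -0.39405348 -2.13810561]
-1 0.06 -0.21 1.8 0.3 0.1 0.2
```

Emit:
move_arm --targets "-1 0.1 -0.2 0.9 0.3 0.1 0.2; -1 0 0 0.9 0 0 0; -1 0 0 0.5 0 0 0; -1 0 0 0 0 0 0; -1 0 0 0 0 0 0"

```text
clock: 15.57
eef_pos: [455.5, -268.7, 134.1]
tool_rot: [-3.139, 0.001, 1.303]
force: [-0.0, 0.1, -2.9]
width: 15.2
gripper_force: 60.2
```

Run:
```python
from geo import *
print(cur()[0],np.degrees(read_state()["tool_rot"]),read_state()["force"])
plan([((456.4,-268.6,124.5),down(74.7))],-1,vmax=33,wmax=6)
```

```text
[ 455.49169203 -268.74542974  134.06337797] [-1.79872670e+02  4.49526104e-02  7.46603530e+01] [-0.046237    0.09332569 -2.86998304]
-1 0.04 0.09 0.96 -0.1 0 0
```

Emit:
move_arm --targets "-1 0 0.1 0.5 0 0 0; -1 0 0 0.4 0 0 0; -1 0 0 0 0 0 0; -1 0 0 0 0 0 0"

```text
clock: 15.9
eef_pos: [456.6, -269.0, 125.2]
tool_rot: [-3.14, 0.001, 1.303]
force: [-0.1, -0.7, -3.1]
width: 15.5
gripper_force: 60.3
```

Run:
```python
from geo import *
print(cur()[0],np.degrees(read_state()["tool_rot"]),read_state()["force"])
```

```text
[ 456.56122868 -269.01536111  125.16187344] [-1.79887330e+02  4.82455896e-02  7.46794488e+01] [-0.11614913 -0.74749864 -3.0712391 ]
```

Emit:
move_arm --targets "-1 0 0 0.15 0 0 0; -1 0 0 0 0 0 0; -1 0 0 0 0 0 0; 1 0 0 0 0 0 0; 1 0 0 0 0 0 0"

```text
clock: 16.32
eef_pos: [457.1, -269.4, 124.4]
tool_rot: [-3.141, 0.001, 1.303]
force: [0.3, 0.3, -0.3]
width: 38.8
gripper_force: 0.0
```

Emit:
move_arm --targets "1 0 0 0 0 0 0; 1 0 0 0 0 0 0; 1 0 0 0 0 0 0; 1 0 0 0 0 0 0; 1 0 0 0 0 0 0"

```text
clock: 16.73
eef_pos: [456.8, -269.1, 124.0]
tool_rot: [-3.14, 0.001, 1.303]
force: [0.9, 0.0, 0.2]
width: 85.5
gripper_force: 0.0
```

Emit:
move_arm --targets "1 0 0 -1.5 0 0 0; 1 0 0 -3 0 0 0; 1 0 0 -3.5 0 0 0; 1 0 0 -3.5 0 0 0; 1 0 0 -3.5 0 0 0"

```text
clock: 17.15
eef_pos: [456.5, -268.9, 275.4]
tool_rot: [-3.14, 0.001, 1.303]
force: [0.5, 0.1, -0.0]
width: 85.1
gripper_force: 0.0
```

Emit:
move_arm --targets "1 -3 0 -2.5 0 0 0; 1 -3.5 0 -1 0 0 0; 1 -3.5 0 0 0 0 0; 1 -3.5 0 0 0 0 0; 1 0 0 0 0 0 0"

```text
clock: 17.57
eef_pos: [416.8, -407.1, 310.0]
tool_rot: [-3.141, 0.008, 1.294]
force: [-0.2, -0.9, 0.7]
width: 85.5
gripper_force: 0.0
```

Run:
```python
from geo import *
from h import *
from cell import cams
import pickle
print(cur()[0],read_state()["width"],read_state()["force"])
d0=pickle.load(open("i0.pkl","rb")); T=d0
for n in("side","top"):
    i=cams.get_image(n); cv2.imwrite(f"pics/f_{n}.png",i["color"][:,:,::-1])
    for img,l_ in((d0[n],"old"),(i,"new")):
        h=cv2.cvtColor(img["color"],cv2.COLOR_RGB2HSV); m=(cv2.inRange(h,(0,110,50),(8,255,255))|cv2.inRange(h,(170,110,50),(180,255,255)))
        k,l,st,c=cv2.connectedComponentsWithStats(m); print(n,l_,[(st[j].tolist(),c[j].round(1).tolist()) for j in range(1,k) if st[j,4]>8 and (n=="side" or 195<c[j][0]<390 and 150<c[j][1]<290)])
    print("eye exp",proj(i,[np.r_[PV,100]-SX*159.7]).round(1))
```

```text
[ 416.82988995 -407.06643135  310.01096331] 85.53127060551681 [-0.17631799 -0.86547429  0.66001235]
side old [([162, 113, 11, 19, 145], [167.0, 122.0]), ([281, 174, 14, 10, 58], [287.7, 178.7]), ([267, 261, 11, 76, 776], [271.9, 299.3])]
side new [([162, 113, 11, 19, 144], [167.0, 122.1]), ([267, 303, 11, 35, 364], [272.1, 319.5])]
eye exp [[252.5 164.3]]
top old [([343, 158, 8, 2, 11], [347.1, 158.3]), ([359, 160, 29, 6, 85], [373.0, 162.6]), ([221, 184, 12, 12, 49], [227.0, 189.4]), ([321, 225, 57, 22, 474], [348.6, 235.7])]
top new [([353, 159, 34, 7, 96], [370.2, 162.0]), ([321, 225, 57, 22, 478], [348.7, 235.8])]
eye exp [[201.5 213.2]]
```

Run:
```python
import cv2,numpy as np
for n,x,y in(("side",252,164),("top",201,213)):
    i=cv2.imread(f"pics/f_{n}.png").astype(int); o=cv2.imread(f"pics/{n}0.png").astype(int)
    for k,im in(("new",i),("old",o)):
        r=(im[...,2]-im[...,1])[y-9:y+10:2,x-14:x+15]; print(n,k); print("\n".join(" ".join("%3d"%v for v in q) for q in r))
```

```text
side new
-10 -13 -13 -13 -12 -10 -14 -13 -10 -12 -11 -11 -13 -10 -15 -12 -11 -13  -9 -13 -13 -11 -11  -3  10  11   9  10  10
-12 -10 -10 -12 -14 -13 -10 -12 -12 -11 -12 -15 -13 -14 -12 -11 -13 -10 -13 -11 -10  -8   6  10  10   9   7  13   7
  9   8   5  -7  -7  -8 -12 -14  -9 -15 -10 -13 -12 -12 -11 -15 -12  -9  -5   0   7  10   9  10  11   9   8  12  10
  9  10   8  10  10  11  10  11   7   7   7   4   4   4   6   8  10  11   8   9   7  13  10  10   8  11   8   8   9
 10   8   8   6  10  10   9   8   8   8  10   7  10   8   9  12  10   9   9  10  10   9  10  10  10  12   8  13   8
  8  11   8   9  11  10  11   8   7  10  11   8   6   9   7   8  10  10   9  10  12  10  10   9   9  10  10  10   9
 10   7  11  10   7  11  11   9  10  10  10   8  10   9   9  11   8  10   8  11  10   9   8  10  10  10  10  10   9
 11   7  10  10   9  10  11  10  11  10  11  11   9  12  10   8   8   9  10  10   9   9   8  10  10  12  11   8   7
  8  10   9   9  11  10   7   8  10   8   9  11   8   8   9   7  10  10   8  12  11   9   8  11  10   9   9   9  12
 10   9  10  10   8   9   9   9  11  11   8   9
[... 2873 characters left out ...]
   2
  5   6   6   6   5   6   6   6   5   6   5   5   5   5   5   4   5   5   7  17  24  12   3   3   2   2   3   3   2
  5   6   6   6   5   6   6   6   5   6   5   5   5   5   5   4   5   5   5  13  23  19   4   3   3   2   4   3   2
  5   5   6   6   6   6   7   6   6   5   5   5   5   5   5   6   5   6   6   6  22  25   6   2   2   2   2   3   2
  6   6   6   6   5   6   5   6   6   5   5   6   5   5   5   6   5   6   5   5  16  24  13   3   2   2   2   3   3
  6   5   6   5   5   6   5   7   6   6   5   5   5   5   5   5   5   5   6   5  12  23  20   3   3   2   3   3   3
  6   5   5   6   6   5   6   6   6   6   5   5   5   5   5   6   5   5   4   5   5  24  24   6   3   2   2   2   2
```

The top view shows the red ring through the guard, centred at about (201,213), exactly where a held hook should be. The bar is back at its original pixel position. Handing in.

```bash
python3 -c "
from cell import order
print(order.finish_job())"
```

```text
the job is handed in; nothing more can be done
None
```

The spring is hooked on the anchor post and the puller hangs back in its stand; I handed the job in at about 17.7 s on the robot's clock, but the hand-in returned no verdict.

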